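# Hold the spot-welder lever on the loaded press

### The arm

A 6-joint arm with a two-finger parallel gripper is mounted at the origin on the work surface. World frame = base frame: x ahead of the robot, y to its left, z up, the work surface at z = 0. Lengths are in m, angles in rad, forces in N, time in s.
With the tool pointing down it reaches from about 0.3 to 0.875 m from the base axis. Payload 6.4 kg.
Tool frame: the origin (TCP) lies at the very end of the fingers, on their centre line; the grasp point (between the pads) lies 19 mm behind it; x points along the fingers, y is the direction in which the jaws open and shut, and the axes are right-handed (so a half turn about x gives the same grasp; the last joint's range is limited). The gripper opens to 85 mm and grips with 20 to 120 N. Pads are 22 mm wide; open, the fingers measure 114 mm over their backs; the gripper's body (76 mm by 85 mm) begins 54 mm behind the grasp point. The pads swing forward as they close: fully open they stand 13 mm farther back than shut.
Start: joints at [1.033, 0.181, 1.607, -0, 1.354, -0.206], TCP at [0.187, 0.544, 0.231] pointing down, gripper open.
Joint ranges: [-2.99, 2.99], [-0.89, 2.07], [0.3, 2.58], [-1.14, 4.28], [0, 2.63], [-3.12, 3.12]. Speed limits (rad/s): [2.57, 2.57, 3.01, 3.14, 3.14, 3.14].

### API

Orientations are given as a unit quaternion [w, x, y, z].
In Python, from bench import status, optics, hand_in gives the robot as it stands. The module is installed in compiled form; this text tells all that it offers.
- The arm moves only by the shell command python3 -m jog 'ROWS'. ROWS is JSON, one flat list of numbers, 5 for each row, row after row: the shift along the tool's x, y, z in mm, then the turn about the tool's x in degrees, then the opening in per cent of the stroke, from 0 (shut) to 100 (fully open). In form: [tx, ty, tz, yaw, gripper, tx, ty, tz, yaw, gripper, ...]. A call has exactly 5 rows; each row is the pose to reach, as a shift and turn from the pose commanded when the call began, along the tool's axes at that moment; what a row does not reach only later rows make up. A row lasts 1/10 s, in which the tool goes at most 50 mm and 8.59 degrees, less where a joint would pass 70% of its speed; a pose out of reach is approached as far as the arm can. A call with a gripper value outside its range is refused whole. The fingers move at their own pace and stop on an object; the grip force is fixed at half the most. Time passes only in rows, so rows that repeat a pose let the fingers close, or fill a call up. It gives the time, the measured TCP pose, the force and the opening at its end, in the units of the state.
- status.get_obs(): the state, without advancing time (a new reading comes with each control period).
- optics.camera(name): name is "scene" or "top"; returns the picture (400x640x3 uint8, red, green, blue); there is no depth.
- optics.get_calibration(name): a dict with "vertical_fov" (degrees; the focal length in pixels is half the picture's height over the tangent of half this angle, whatever the lens; pixels are square), "cx", "cy" (the principal point, pixels), "extrinsics" (4x4, takes a point from camera to world coordinates). Camera axes: x right, y up, looking along -z (the intrinsics and any distortion apply to the point x, -y, -z); pixel columns grow to the right and rows downward; lengths in m; the calibration is good to about 2 mm. A picture is of the moment at which its call begins. get_calibration takes no time and is no camera call.
- hand_in(): hands the job in, once; it reports no verdict.
The state is a dict: "time_s": time; "q": joint angles; "dq": joint speeds; "joint_efforts": joint torques, N m; "eef_pos": TCP position; "eef_rot": TCP orientation; "wrist_force": force on the tool from outside, world axes, zero at the start; "torque": the same for the moment, N m; "opening": opening from 0.0 (shut) to 1.0 (fully open).
Only numpy, scipy, OpenCV 4.12 (cv2) and the standard library are available. Lean on these libraries where they do the work, as an engineer would, in place of code of your own. Each camera call takes 0.05 s, during which the arm holds its last target. There are 200 camera calls.

### The job

One of the two hand presses has a battery cell standing in its socket; the other holds only its low transport plug. On the press with the cell, push the lever's paddle down until the sprung electrode sits on the cell and has been pushed about half-way (8 mm) up into its sleeve, which is when the lever is level, never bottoming it, and finish while still holding it there steadily. Leave the other lever, the cells, the plug and the things lying between and behind the presses where they are.

Things in the scene. Friction and masses are not known exactly. Their poses are not given: they have to be found in the camera images.
- press_a: the left-hand spot-welding hand press, fixed to the bench: grey base plate 235 x 100 x 12 mm, forked upright post 147 mm tall at its outer end. Origin on the bench, on the axis of its socket; own z up, own x points from the socket to the post, so the lever runs from the post over the socket along own -x and on to the paddle (about towards the middle of the bench). Its yaw varies.
- socket_a (a point): inner floor of the left press's round black socket (centre), 16 mm above the bench; the socket has a bore of 35 mm, rim 36 mm above the bench
- pivot_a (a point): pivot of the left press's lever, 125 mm above the bench and 120 mm from the socket's axis
- paddle_a (a point): centre of the top face of the black paddle (50 mm along the lever, 44 mm wide, 14 mm thick) at the free end of the left press's lever; 250 mm from the pivot, 7 mm above the lever's centre line. At rest it stands about 199 mm above the bench; with the lever level, 132 mm, 130 mm beyond the socket's axis. The aluminium arm is 16 mm wide and 14 mm thick
- lever_a (a joint): angle of the left press's lever (rad): 0 at rest, when a return spring holds it 0.27 rad (15.5 degrees) above level; grows as the paddle is pressed down; 0.27 is level; stop at 0.40. The paddle needs about 3 N to start and, at level, 6 N without a cell and 9 N with it; let go, it springs up
- electrode_a (a joint): how far the left press's sprung copper electrode has been pushed up into its sleeve under the lever (m): 0 free, 0.016 bottomed. Over the cell it touches at about 0.20 rad of lever, then each mm takes about 2.1 mm of paddle: about 0.008 (half-way) with the lever level, bottomed at 0.34 rad. Spring 2 N at 0, 8 N at 0.016. In the socket without the cell it stays at 0
- tip_a (a point): lower tip of the left electrode, a copper rod of 8 mm diameter square to the lever, 120 mm from the pivot; free, the tip is 47 mm below the lever's centre line and 19 mm below its sleeve. The rod's upper end stands 5 mm above the arm's sleeve collar at rest and 13 mm at half-way
- press_b: the right-hand spot-welding hand press, fixed to the bench: grey base plate 235 x 100 x 12 mm, forked upright post 147 mm tall at its outer end. Origin on the bench, on the axis of its socket; own z up, own x points from the socket to the post, so the lever runs from the post over the socket along own -x and on to the paddle (about towards the middle of the bench). Its yaw varies.
- socket_b (a point): inner floor of the right press's round black socket (centre), 16 mm above the bench; the socket has a bore of 35 mm, rim 36 mm above the bench
- pivot_b (a point): pivot of the right press's lever, 125 mm above the bench and 120 mm from the socket's axis
- paddle_b (a point): centre of the top face of the black paddle (50 mm along the lever, 44 mm wide, 14 mm thick) at the free end of the right press's lever; 250 mm from the pivot, 7 mm above the lever's centre line. At rest it stands about 199 mm above the bench; with the lever level, 132 mm, 130 mm beyond the socket's axis. The aluminium arm is 16 mm wide and 14 mm thick
- lever_b (a joint): angle of the right press's lever (rad): 0 at rest, when a return spring holds it 0.27 rad (15.5 degrees) above level; grows as the paddle is pressed down; 0.27 is level; stop at 0.40. The paddle needs about 3 N to start and, at level, 6 N without a cell and 9 N with it; let go, it springs up
- electrode_b (a joint): how far the right press's sprung copper electrode has been pushed up into its sleeve under the lever (m): 0 free, 0.016 bottomed. Over the cell it touches at about 0.20 rad of lever, then each mm takes about 2.1 mm of paddle: about 0.008 (half-way) with the lever level, bottomed at 0.34 rad. Spring 2 N at 0, 8 N at 0.016. In the socket without the cell it stays at 0
- tip_b (a point): lower tip of the right electrode, a copper rod of 8 mm diameter square to the lever, 120 mm from the pivot; free, the tip is 47 mm below the lever's centre line and 19 mm below its sleeve. The rod's upper end stands 5 mm above the arm's sleeve collar at rest and 13 mm at half-way
- cell: the battery cell to be welded: grey cylinder, 32 mm diameter, 70 mm tall, steel end disc on top, 145 g, standing loose in the socket of one of the presses (either one), its top then 86 mm above the bench. Origin at the centre of its underside, z up its axis
- plug: transport plug: low grey plastic cylinder, 32 mm diameter, 26 mm tall with a small finger rib on top, standing in the socket of the other press, mostly below its rim. Origin at the centre of its underside
- spare: a spare cell like the other, 32 mm diameter, 70 mm tall, standing loose on the bench between the presses; not to be used. Bystander; origin at the centre of its underside
- tape: cardboard tape core, ring of 84 mm outer diameter, 19 mm high, flat on the bench. Bystander; origin at the centre of its underside
- driver: screwdriver lying on the bench, pointing away from the robot, behind the spare cell. Bystander; origin at the lowest point of its middle
- meter: hand multimeter, 80 x 165 x 36 mm, lying on the bench behind the presses, left of the screwdriver. Bystander; origin at the centre of its underside
- carton: small carton, 90 x 140 x 60 mm, behind the presses, right of the screwdriver. Bystander; origin at the centre of its underside
Mind the look-alikes: they are no part of the job. Leave any orange look-alike of the cell alone.

How it is judged:
By the outcome, as a careful person would: the job done as asked, in the order asked, and still so for the second after the job is handed in, while the arm keeps its last pose, push and grip.
It also fails if it takes over 32 s, if anything falls off the work surface, if the arm or the gripper's body presses on something with over 40 N, if the wrist force passes 120 N, or if a joint passes its speed limit or range.

## Working session

There is one attempt and no reset: what is moved stays moved. The work goes in short steps, Python scripts to look and compute and a shell command to move; the robot and the scene stay as the last step left them, time stands still between calls to the robot, and variables do not carry over. Pictures are saved under pics/ and viewed, on a budget of 10 in all, crops included, one or two more only if the job needs it, and the job is handed in when it is done.

```bash
mkdir -p pics
python3 - <<'E'
from bench import status, optics
import cv2
o=status.get_obs(); print({k:(o[k]) for k in("time_s","eef_pos","eef_rot","opening","wrist_force")})
for n in("scene","top"):
    cv2.imwrite(f"pics/{n}0.png",optics.camera(n)[:,:,::-1]); print(n,optics.get_calibration(n))
E
```

```text
{'time_s': 0.0, 'eef_pos': array([0.18699203, 0.54315704, 0.23038036]), 'eef_rot': array([ 0.6971642 ,  0.11619493,  0.69763007, -0.11735889]), 'opening': 1.0016677661787847, 'wrist_force': array([-0.14404207,  0.06751143, -1.17288962])}
scene {'vertical_fov': 51.12732246604193, 'cx': 323.68001815389675, 'cy': 193.41047944573725, 'extrinsics': array([[-0.86436683, -0.37373634,  0.33643889,  0.91473664],
       [ 0.50285176, -0.63817548,  0.58298556,  0.54572788],
       [-0.00317585,  0.67309227,  0.73955169,  0.82419932],
       [ 0.        ,  0.        ,  0.        ,  1.        ]])}
top {'vertical_fov': 56.820229158949004, 'cx': 319.24164828779556, 'cy': 191.0044206612027, 'extrinsics': array([[ 0.0272426 ,  0.98135769, -0.19024962,  0.40915495],
       [-0.99944688,  0.02310845, -0.02391527, -0.01282937],
       [-0.01907306,  0.1907959 ,  0.98144442,  0.98231364],
       [ 0.        ,  0.        ,  0.        ,  1.        ]])}
```

View pics/scene0.png

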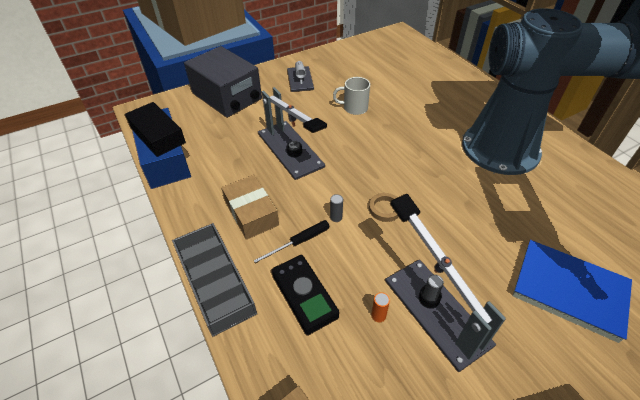

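View pics/top0.png

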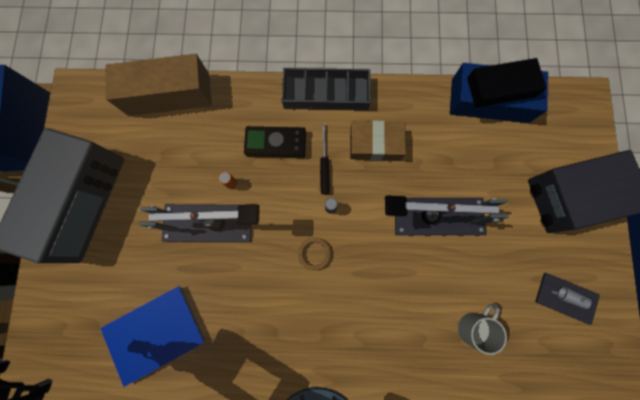

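The near press in the scene view (socket at ~(431,290)) seems to hold the cell. I'll enlarge both presses to confirm and to measure them.

Run:
```python
import cv2,numpy as np
s=cv2.imread("pics/scene0.png");t=cv2.imread("pics/top0.png")
R=lambda i,x,y:cv2.resize(i[y:y+75,x:x+100],(400,300),interpolation=cv2.INTER_CUBIC)
cv2.imwrite("pics/m1.png",np.vstack([np.hstack([R(s,380,255),R(s,245,90)]),np.hstack([R(t,175,180),R(t,380,180)])]))
```

```text
(no output)
```

View pics/m1.png

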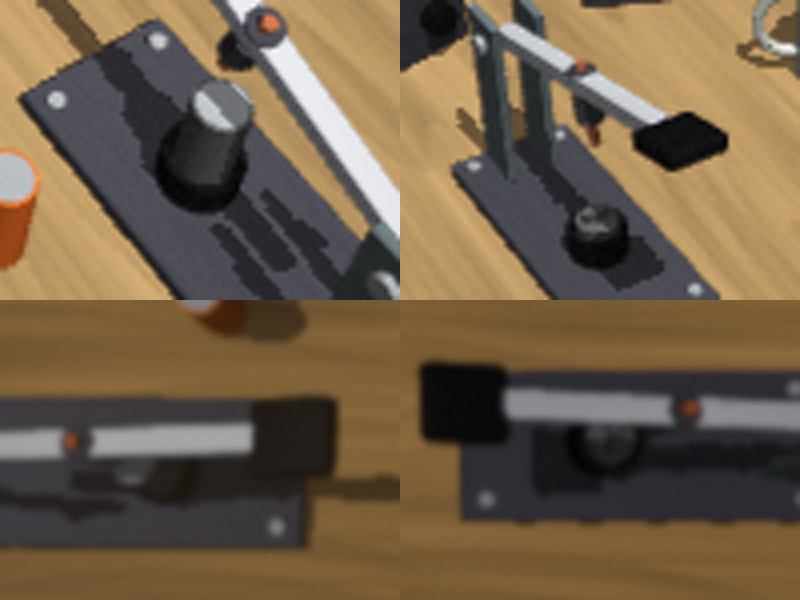

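The cell stands in press_a (the left one): in the scene view its steel top is at about (435,281). press_b has only the plug with its rib. The paddle_a top in the top view is centred at about (248.7,214.5) and the rod top at (192.8,215.3).

```bash
cat > h.py <<'E'
import numpy as np
from bench import status, optics
from scipy.spatial.transform import Rotation as Ro
def ray(n,u,v,z):
    c=optics.get_calibration(n);f=200/np.tan(np.radians(c["vertical_fov"]/2));E=c["extrinsics"]
    d=E[:3,:3]@[(u-c["cx"])/f,-(v-c["cy"])/f,-1];p=E[:3,3];return (p+d*(z-p[2])/d[2]).round(4)
def proj(n,P):
    c=optics.get_calibration(n);f=200/np.tan(np.radians(c["vertical_fov"]/2));E=c["extrinsics"]
    q=E[:3,:3].T@(np.array(P)-E[:3,3]);return (c["cx"]+f*q[0]/-q[2],c["cy"]+f*q[1]/q[2])
E
python3 - <<'E'
from h import *
print("paddle top",ray("top",248.7,214.5,.199))
print("paddle scene",ray("scene",404,203,.199))
print("rodtop top",ray("top",192.75,215.25,.17),"scene",ray("scene",447,260.5,.17))
print("cell top scene",ray("scene",435.3,281.3,.086))
for u,v in((419.5,265),(394,280),(461,360),(487,346)):print("screw sc",ray("scene",u,v,.013))
for u,v in((244.3,236.8),(165,237)):print("screw top",ray("top",u,v,.013))
r=Ro.from_quat(status.get_obs()["eef_rot"],scalar_first=True).as_matrix();print(r)
E
```

```text
paddle top [0.5062 0.1558 0.199 ]
paddle scene [0.5061 0.1554 0.199 ]
rodtop top [0.5051 0.2869 0.17  ] scene [0.505  0.2895 0.17  ]
cell top scene [0.5057 0.2824 0.086 ]
screw sc [0.4686 0.2058 0.013 ]
screw sc [0.5417 0.2079 0.013 ]
screw sc [0.5357 0.4142 0.013 ]
screw sc [0.4726 0.4194 0.013 ]
screw top [0.4703 0.2037 0.013 ]
screw top [0.4644 0.4129 0.013 ]
[[-8.26427191e-04  3.25741293e-01  9.45458580e-01]
 [-1.39151485e-03  9.45457613e-01 -3.25742176e-01]
 [-9.99998690e-01 -1.58482184e-03 -3.28078034e-04]]
```

The two views agree to about 1 mm. Paddle_a is at (0.506, 0.156) and the lever runs along −y. I'm shutting the gripper and going above the paddle.

```bash
python3 -m jog '[-10,-22,36,0,0, -20,-46,75,0,0, -20,-70,114,0,0, -20,-94,153,0,0, -20,-118,192,0,0]'; python3 -m jog '[0,-24,39,0,0, 0,-48,78,0,0, 0,-72,117,0,0, 0,-96,156,0,0, 0,-120,195,0,0]';  python3 -m jog '[0,-12,20,0,0, 0,-25,41,0,0, 0,-25,41,0,0, 0,-25,41,0,0, 0,-25,41,0,0]'
python3 - <<'E'
from h import *;import cv2
o=status.get_obs();p=o["eef_pos"];r=Ro.from_quat(o["eef_rot"],scalar_first=True).as_matrix()
print(o["time_s"],p,o["opening"],o["wrist_force"],"shift mm",r.T@(np.array([.506,.1555,.199])-p)*1000,"\n",r)
s=optics.camera("scene");cv2.imwrite("pics/s1.png",cv2.resize(s[150:390,330:530],(660,600)[::1] if 0 else (500,600))[:,:,::-1])
E
```

```text
time_s: 0.6
eef_pos: [0.331, 0.368, 0.2511]
eef_rot: [0.697, 0.117, 0.697, -0.117]
wrist_force: [0.7, 0.1, 0.7]
opening: 0.146
time_s: 1.1
eef_pos: [0.4763, 0.1909, 0.2511]
eef_rot: [0.697, 0.117, 0.698, -0.117]
wrist_force: [0.1, 0.3, -0.1]
opening: 0.002
time_s: 1.6
eef_pos: [0.5056, 0.1562, 0.251]
eef_rot: [0.697, 0.117, 0.698, -0.117]
wrist_force: [0.4, -0.2, 0.2]
opening: 0.002
1.6 [0.50555716 0.15623323 0.25099272] 0.002398877288574232 [ 0.36134962 -0.2449536   0.16221199] shift mm [51.99214509 -0.54653146  0.70356358] 
 [[-8.61884191e-04  3.25121300e-01  9.45671929e-01]
 [ 2.37647347e-04  9.45672320e-01 -3.25121218e-01]
 [-9.99999600e-01 -5.54804127e-05 -8.92324237e-04]]
```

View pics/s1.png

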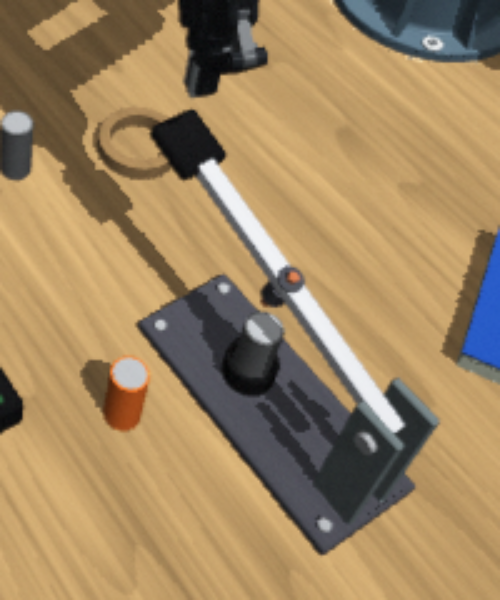

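Shut fingers hang directly above the paddle (paddle at crop ~(188,145)). Now descending, checking for contact.

```bash
python3 -m jog '[12,0,0,0,0, 25,0,0,0,0, 36,0,0,0,0, 42,0,0,0,0, 46,0,0,0,0]'; python3 -m jog '[5,0,0,0,0, 10,0,0,0,0, 15,0,0,0,0, 20,0,0,0,0, 20,0,0,0,0]';  python3 -m jog '[8,0,0,0,0, 16,0,0,0,0, 24,0,0,0,0, 30,0,0,0,0, 30,0,0,0,0]'
```

```text
time_s: 2.15
eef_pos: [0.5057, 0.1556, 0.204]
eef_rot: [0.697, 0.117, 0.698, -0.117]
wrist_force: [-0.2, -0.3, 0.9]
opening: 0.004
time_s: 2.65
eef_pos: [0.5067, 0.1555, 0.1851]
eef_rot: [0.698, 0.117, 0.697, -0.117]
wrist_force: [1.6, -1.2, 4.0]
opening: -0.001
time_s: 3.15
eef_pos: [0.5062, 0.1555, 0.1546]
eef_rot: [0.697, 0.117, 0.698, -0.117]
wrist_force: [0.0, -2.1, 6.5]
opening: -0.001
```

```bash
python3 -m jog '[4,0,0,0,0, 8,0,0,0,0, 12,0,0,0,0, 16,0,0,0,0, 16,0,0,0,0]'; python3 -m jog '[2,0,0,0,0, 4,0,0,0,0, 6,0,0,0,0, 6,0,0,0,0, 6,0,0,0,0]'
python3 - <<'E'
from h import *;import cv2
o=status.get_obs();print(o["eef_pos"],o["wrist_force"])
s=optics.camera("scene");cv2.imwrite("pics/s2.png",cv2.resize(s[190:340,380:510],(520,600),interpolation=cv2.INTER_CUBIC)[:,:,::-1])
def toCrop(P):u,v=proj("scene",P);return ((u-380)*4,(v-190)*4)
# level predictions: socket (.506,.283)
for n,P in dict(rodtop_level_half=(.506,.2845,.125+7e-3+.013+.0),arm_top_150=(.506,.253,.132),arm_top_80=(.506,.323,.132),paddle=(.506,.154,.132)).items():print(n,np.round(toCrop(P)))
E
```

```text
time_s: 3.65
eef_pos: [0.5065, 0.155, 0.1396]
eef_rot: [0.698, 0.116, 0.697, -0.117]
wrist_force: [-1.2, -4.5, 7.8]
opening: 0.001
time_s: 4.15
eef_pos: [0.5066, 0.1548, 0.1341]
eef_rot: [0.698, 0.116, 0.697, -0.117]
wrist_force: [-0.9, -6.2, 8.8]
opening: -0.001
[0.50656109 0.15479408 0.13406606] [-0.85536976 -6.21058766  8.80136566]
rodtop_level_half [248. 304.]
arm_top_150 [200. 271.]
arm_top_80 [297. 381.]
paddle [ 77. 134.]
```

View pics/s2.png

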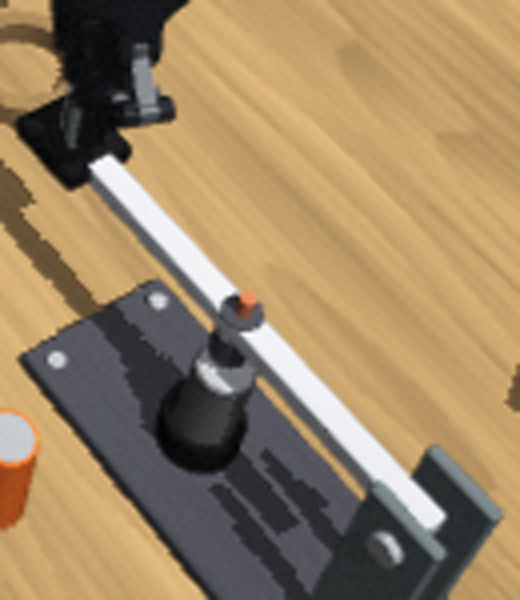

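Electrode is on the cell and rod extended (~(247,303), predicted (248,304)); the tool reads 8.8 N with about 2 mm left to go. I'll go down those 2 mm and shift slightly outward to relieve the 6 N friction drag.

```bash
python3 -m jog '[0.5,-1,0.3,0,0, 1,-2,0.7,0,0, 1.5,-3,1,0,0, 2,-3,1,0,0, 2,-3,1,0,0]'; python3 -m jog '[0,0,0,0,0, 0,0,0,0,0, 0,0,0,0,0, 0,0,0,0,0, 0,0,0,0,0]'
python3 - <<'E'
from h import *;import cv2
o=status.get_obs();print(o["eef_pos"],o["wrist_force"],abs(o["dq"]).max())
s=optics.camera("scene");cv2.imwrite("pics/s3.png",cv2.resize(s[190:340,380:510],(520,600),interpolation=cv2.INTER_CUBIC)[:,:,::-1])
E
```

```text
time_s: 4.7
eef_pos: [0.5065, 0.1542, 0.1323]
eef_rot: [0.698, 0.118, 0.697, -0.116]
wrist_force: [-0.7, 5.3, 9.2]
opening: 0.002
time_s: 5.2
eef_pos: [0.5066, 0.1542, 0.1323]
eef_rot: [0.698, 0.118, 0.697, -0.116]
wrist_force: [-0.8, 4.9, 8.8]
opening: 0.002
[0.5065624  0.15423875 0.13233141] [-0.79996788  4.87859252  8.75320382] 0.0017792277393121059
```

View pics/s3.png

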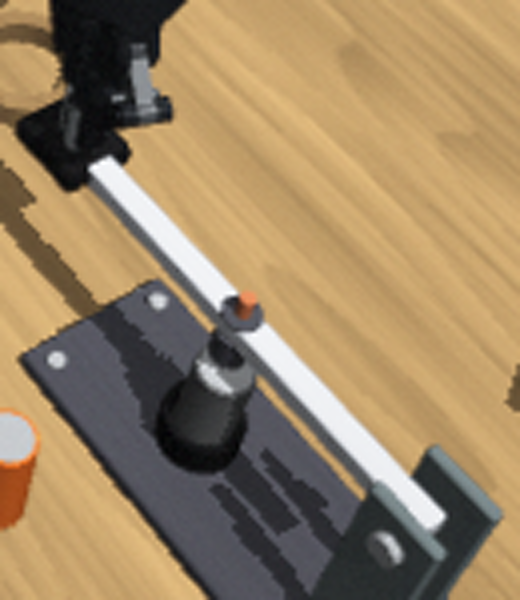

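The height matches level (0.1323 m). I overshot the sideways relief, so I'll take back half and check that it holds still.

```bash
python3 -m jog '[0.2,0.7,-0.2,0,0, 0.2,1.4,-0.5,0,0, 0.2,1.4,-0.5,0,0, 0.2,1.4,-0.5,0,0, 0.2,1.4,-0.5,0,0]'; python3 -m jog '[0,0,0,0,0, 0,0,0,0,0, 0,0,0,0,0, 0,0,0,0,0, 0,0,0,0,0]'
python3 - <<'E'
from h import *;import cv2
o=status.get_obs();print(o["eef_pos"],o["wrist_force"],abs(o["dq"]).max())
cv2.imwrite("pics/s4.png",optics.camera("scene")[:,:,::-1])
E
```

```text
time_s: 5.75
eef_pos: [0.5066, 0.1544, 0.1321]
eef_rot: [0.698, 0.117, 0.697, -0.116]
wrist_force: [-1.3, -0.9, 9.3]
opening: 0.003
time_s: 6.25
eef_pos: [0.5066, 0.1544, 0.1321]
eef_rot: [0.698, 0.117, 0.697, -0.116]
wrist_force: [-1.3, -1.1, 9.3]
opening: 0.005
[0.50657485 0.15437049 0.13208361] [-1.27991851 -1.13935239  9.27219478] 0.0015658515628524624
```

View pics/s4.png

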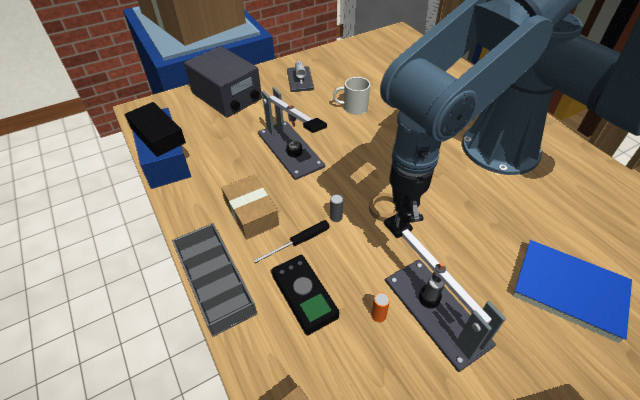

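The lever is level and the electrode is on the cell at about (432,290). All the other objects are where they were, so I'm handing in.

```bash
python3 -c "
from bench import hand_in,status
hand_in();print(status.get_obs()['wrist_force'])"
```

```text
the job is handed in; nothing more can be done
the job is handed in; nothing more can be done
```

The cell was in the left press (press_a). I pushed its paddle down with the shut fingers until the lever was level, and handed in at about 6.3 s while still holding it there.

- **Last checks:** the fingertips were steady at a height of 132.1 mm (level is 132 mm). The upward push was 9.3 N, against about 9 N expected with a cell, and sideways drag was about 1 N. In the closer view just before the last small correction, the electrode sat on the cell and its rod stood where I predicted for half-way.
- **Other objects:** the last picture showed the other lever, both cells, the plug, the tape, the screwdriver, the meter and the carton unmoved.
- **Disagreements and limits:** sideways friction on the paddle reached about 6 N one way, then 5 N the other after I overcorrected; I trimmed it out before handing in. The electrode's travel can't be read directly, so I inferred it from height, force and the picture. A force reading I tried to take after handing in returned nothing.

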